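# Load the amber vial through the sprung flap of the dark sample chamber

## Robot

A 7-joint arm with a two-finger parallel gripper is mounted at the origin on a cart in front of the work surface, level with it; the furniture and walls round the work are solid. World frame = base frame: x ahead of the robot, y to its left, z up, the work surface at z = 0. Lengths are in m, angles in rad, forces in N, time in s.
With the tool pointing down it reaches from about 0.4 to 0.875 m from the base axis. Payload 6.5 kg.
Tool frame: the origin (TCP) lies between the finger pads; the fingertips stand 17 mm ahead of it and the grasp point (between the pads) lies 2 mm behind it; z points along the fingers, y is the line along which they close (so a half turn about z gives the same grasp; the last joint's range is limited). The gripper opens to 85 mm and grips with 20 to 120 N. Pads are 22 mm wide; open, the fingers measure 114 mm over their backs; the gripper's body (76 mm by 85 mm) begins 54 mm behind the grasp point. The pads swing forward as they close: fully open they stand 13 mm farther back than shut.
Start: joints at [-0.066, 0.536, -0.004, 1.538, 0.003, 1.067, -0.071], TCP at [0.65, 0, 0.248] pointing down, gripper open.
Joint ranges: [-2.7, 2.7], [-0.37, 2.16], [-1.27, 1.26], [0.24, 2.4], [-1.31, 4.45], [0.19, 1.91], [-2.76, 2.76]. Speed limits (rad/s): [2.39, 2.39, 3.14, 3.14, 3.14, 3.14, 3.14].

## Interface

Orientations are given as a unit quaternion [w, x, y, z].
In Python, from cell import bot gives the robot as it stands. Calls block until the motion is done:
- bot.move_to(position, orientation): joint-space move of the TCP to a pose.
- bot.servo_line(position, rot=None, v=0.15, force_limit=None): straight line of the TCP; rot=None keeps the orientation; v is the mean speed in m/s. With force_limit (N) it stops when the force on the tool has changed by that much, and returns True; else False.
- bot.move_j(angles): joint-space move.
- bot.open() and bot.grasp(grasp_force=None): open the fingers fully, or close them until they stop; grasp_force is the grip in N (None keeps the last).
- bot.dwell(seconds).
- bot.inverse_kinematics(position, orientation): joint angles nearest the present ones, or None.
- bot.get_state(): the state.
- bot.camera(name): name is "scene" or "side" or "wrist"; returns a dict with "frame" (400x640x3 uint8, blue, green, red), "fx", "fy", "cx", "cy" (pixels), "distortion" ([k1, k2, p1, p2, k3] as OpenCV has them; the pictures are not rectified), "world_from_camera" (4x4, takes a point from camera to world coordinates). Camera axes: x right, y down, z forward; pixel columns grow to the right and rows downward; lengths in m; the calibration is good to about 2 mm. A picture is of the moment at which its call begins. There is no depth.
A pose or a line that the arm cannot do raises bot.MotionError and nothing moves.
- bot.sign_off(): hands the job in; it is judged then, once.
The state is a dict: "time_s": time; "joint_pos": joint angles; "qvel": joint speeds; "effort": joint torques, N m; "tool_pos": TCP position; "orientation": TCP orientation; "wrist_force": force on the tool from outside, world axes, zero at the start; "moment": the same for the moment, N m; "finger_gap": opening from 0.0 (shut) to 1.0 (fully open); "finger_force": force on a finger pad.
Only numpy, scipy, OpenCV 4.12 (cv2) and the standard library are available. Lean on these libraries where they do the work, as an engineer would, in place of code of your own. Each camera call takes 0.05 s, during which the arm holds its last target. There are 200 camera calls.

## Task

Put the amber glass vial into the white sample chamber: hold it upright and push it straight down through the sprung black flap, opening the flap with the vial itself, until the vial stands fully home on the chamber floor. Then let go, leaving it upright with its cap sticking out and holding the flap open. Leave the clear vial where it stands.

Things in the scene. Friction and masses are not known exactly. Their poses are not given: they have to be found in the camera images.
- amber_mid (a point): amber (brown) glass vial with black screw cap, upright, 34 mm across, 72 mm tall, about 60 g; cap: the top 16 mm, 32 mm across. Point: on its axis half-way up, 36 mm above its underside; z up. Hold it by the cap, fingertips at least 49 mm above the underside: once home only its top 27 mm stands above the chamber's deck, and fingers do not fit into the port.
- well (a point): sample chamber: fixed white box, 128 (x) by 96 (y) by 51 mm tall; in its flat deck (top) a port 46 (x) by 50 mm (y), shut by a black flap. Point: on the chamber's floor, 6 mm above the table, 45 below the deck, where the middle of the vial's underside belongs (3 mm to -x of the port's centre, to clear the open flap). x: from front panel to back, towards the hinge; z up.
- flap (a joint): black flap, 42 mm long, 47 wide, 2.5 thick, hinged on the port's +x edge just below the deck. 0 rad: shut, level; pushed, it swings down into the port, to 1.45 rad at most; a weak spring shuts it. Pressing the vial through takes only 1 to 3 N. With the vial home it leans on the vial's side at about 1.3 rad.
- clear_mid (a point): a clear glass vial with a black cap, 27 mm across, 58 mm tall, upright near the amber one; not to be disturbed. Point: on its axis half-way up. (To the right of both vials, beyond y = -0.06 m, stands a fixed electrode stand, 0.37 m tall: pass over it or keep clear.)
Things that resemble listed ones, but are neither listed nor needed, are in the scene too. Of the things that look like the part that bears amber_mid, take the one that is farthest to the robot's left at the start.

How it is judged:
On the way:
1. the gripper pushes the amber vial down into the port, the flap swinging open before it (horizontal distance between amber_mid and well below 0.015 m and z of amber_mid in the frame of well below 0.068 m and value of joint flap above 0.5 rad and contact force between the fingers and amber above 0.5 N), for 0.1 s.
At the end, for the whole second after the job is handed in: The amber vial stands in the chamber at rest: its middle within 15 mm (level) of the axis of the well point and 30 to 42 mm above the chamber floor (36 mm when fully home), upright within 15 degrees, the flap held open past 0.9 rad by it (horizontal distance between amber_mid and well below 0.015 m and z of amber_mid in the frame of well between 0.03 and 0.042 m and angle between amber_mid's own z axis and vertical below 0.26 rad and value of joint flap above 0.9 rad and linear speed of amber below 0.02 m/s); the robot touches nothing.
It fails at once if the clear vial is shifted more than 20 mm or tipped more than 20 degrees (distance of clear_mid from where it was at the start of the episode above 0.02 m or angle between clear_mid's own z axis and vertical above 0.35 rad).
It also fails if it takes over 45 s, if anything falls off the work surface, if the arm or the gripper's body presses on something with over 40 N, if the wrist force passes 120 N, or if a joint passes its speed limit or range.

## Working session

There is one attempt and no reset: what is moved stays moved. The work goes in short steps, each a Python script; the robot and the scene stay as the last script left them, time stands still between calls to the robot, and variables do not carry over. Pictures are saved under pics/ and viewed, at most 11 in all, crops included, and the job is handed in when it is done.

```bash
ls; mkdir -p pics; python3 - <<'E'
from cell import bot
import cv2
s=bot.get_state();print(s["time_s"],s["tool_pos"],s["orientation"],s["finger_gap"])
for n in["scene","side","wrist"]:
    c=bot.camera(n);cv2.imwrite(f"pics/{n}0.png",c["frame"]);print(n,c["fx"],c["fy"],c["cx"],c["cy"],c["distortion"],c["world_from_camera"])
E
```

```text
pics
0.0 [ 6.49402877e-01 -2.43133770e-05  2.47400139e-01] [-5.65050618e-04  7.07077338e-01  7.07135685e-01 -6.64436475e-04] 1.0035252050739003
scene 448.30116031871665 448.30116031871665 325.34269021381067 200.9566496881951 [-0.09986003  0.          0.          0.          0.        ] [[ 0.81318197 -0.26408754  0.51864521  0.07623114]
 [-0.58200724 -0.36648598  0.72591708 -0.44447205]
 [-0.00162946 -0.89215794 -0.45172065  0.45292521]
 [ 0.          0.          0.          1.        ]]
side 427.2456181383459 427.2456181383459 324.2474210074176 196.45754994737132 [-0.08941533  0.          0.          0.          0.        ] [[-0.99585096  0.0419298  -0.08076356  0.57589479]
 [ 0.09049612  0.54952049 -0.83056468  0.88474575]
 [ 0.00955582 -0.83442742 -0.551035    0.54140402]
 [ 0.          0.          0.          1.        ]]
wrist 290.9315156680418 290.9315156680418 314.9718324465641 199.29690396852243 [-0.00054082  0.          0.          0.          0.        ] [[ 9.99997523e-01  2.11654738e-03 -6.88722238e-04  6.48638613e-01]
 [ 1.77622265e-03 -9.45325634e-01 -3.26123122e-01  8.34374660e-02]
 [-1.34132183e-03  3.26121091e-01 -9.45327052e-01  3.73048555e-01]
 [ 0.00000000e+00  0.00000000e+00  0.00000000e+00  1.00000000e+00]]
```

View pics/scene0.png

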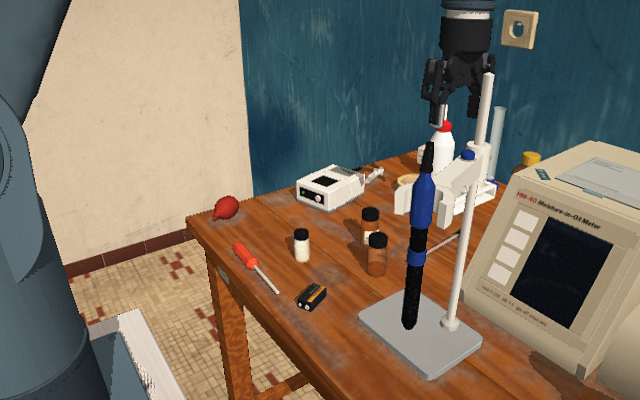

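View pics/side0.png

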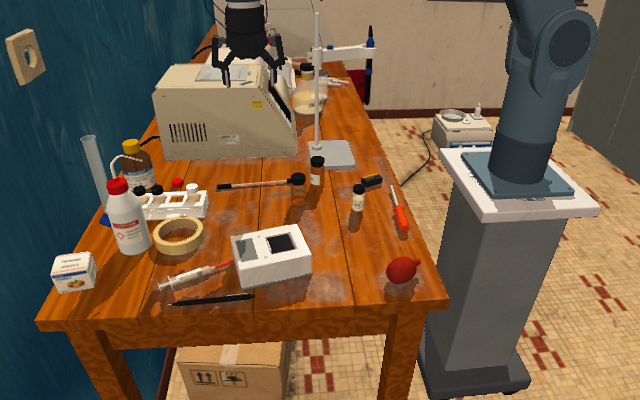

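View pics/wrist0.png

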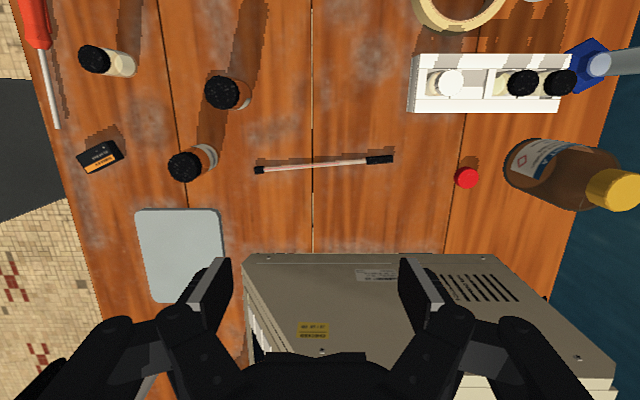

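The scene view shows the chamber at (330,187), two amber vials at (370,226) and (377,255), and the clear vial at (301,245). The wrist view shows amber caps at (222,92), the leftmost in y, and (185,165), with the clear cap at (93,58). Next I'll cast rays for rough positions.

```bash
cat > h.py <<'E'
import numpy as np, cv2
from cell import bot
def ray(c,uv):
    K=np.array([[c["fx"],0,c["cx"]],[0,c["fy"],c["cy"]],[0,0,1]])
    p=cv2.undistortPoints(np.array([[uv]],float),K,np.array(c["distortion"]))[0,0]
    T=np.array(c["world_from_camera"]);return T[:3,3],T[:3,:3]@np.array([p[0],p[1],1])
def plane(c,uv,z):
    o,d=ray(c,uv);return o+d*(z-o[2])/d[2]
def quat(ang): # tool down, tool y axis at angle ang in world xy
    from scipy.spatial.transform import Rotation as R
    y=np.array([np.cos(ang),np.sin(ang),0]);z=np.array([0,0,-1.]);x=np.cross(y,z)
    q=R.from_matrix(np.c_[x,y,z]).as_quat();return [q[3],q[0],q[1],q[2]]
E
python3 - <<'E'
from h import *
w,s,d=[bot.camera(n) for n in("wrist","scene","side")]
for uv,z in[((222,92),.072),((185,165),.072),((93,58),.058)]:print("w",uv,plane(w,uv,z))
for uv,z in[((370,212),.072),((377,239),.072),((301,233),.058),((326,181),.051)]:print("s",uv,plane(s,uv,z))
for uv,z in[((298,178),.072),((317,160),.072),((359,187),.058),((282,242),.051),((232,236),.051),((296,226),.051),((312,254),.051),((240,263),.051)]:print("d",uv,plane(d,uv,z))
cv2.imwrite("pics/d1.png",cv2.resize(d["frame"][210:300,210:330],None,fx=6,fy=6,interpolation=cv2.INTER_CUBIC))
E
```

```text
w (222, 92) [0.55799257 0.08966092 0.072     ]
w (185, 165) [0.51163106 0.01744953 0.072     ]
w (93, 58) [0.43016268 0.12111747 0.058     ]
s (370, 212) [0.55308589 0.08512971 0.072     ]
s (377, 239) [0.5021285  0.00846757 0.072     ]
s (301, 233) [0.42527023 0.11585154 0.058     ]
s (326, 181) [0.59482843 0.27878051 0.051     ]
d (298, 178) [0.55644157 0.10184185 0.072     ]
d (317, 160) [0.50993636 0.02502918 0.072     ]
d (359, 187) [0.42795099 0.12536058 0.058     ]
d (282, 242) [0.59301014 0.28744409 0.051     ]
d (232, 236) [0.6841495  0.26343394 0.051     ]
d (296, 226) [0.56626474 0.24216013 0.051     ]
d (312, 254) [0.54153757 0.32406067 0.051     ]
d (240, 263) [0.66434461 0.3378168  0.051     ]
```

View pics/d1.png

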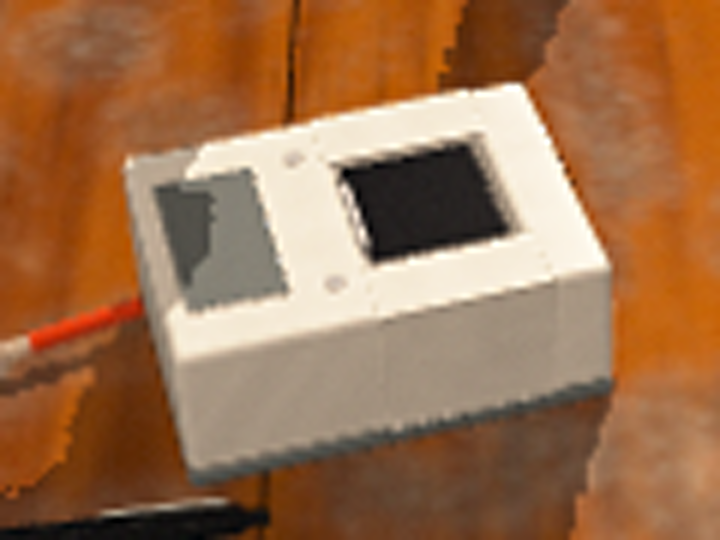

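The port is near (0.593, 0.285) with a yaw of about 0.15, and the side with the LCD is the back (+x). I'll look from the wrist with both the vial and the port in view.

```bash
python3 - <<'E'
from h import *
bot.move_to([.58,.15,.30],quat(np.pi/2-np.pi/2)) if False else bot.move_to([.58,.15,.30],bot.get_state()["orientation"])
print(bot.get_state()["time_s"])
c=bot.camera("wrist");cv2.imwrite("pics/w1.png",c["frame"])
import pickle;pickle.dump({k:(np.array(v)) for k,v in c.items()},open("w1.pkl","wb"))
E
```

```text
1.025
```

View pics/w1.png

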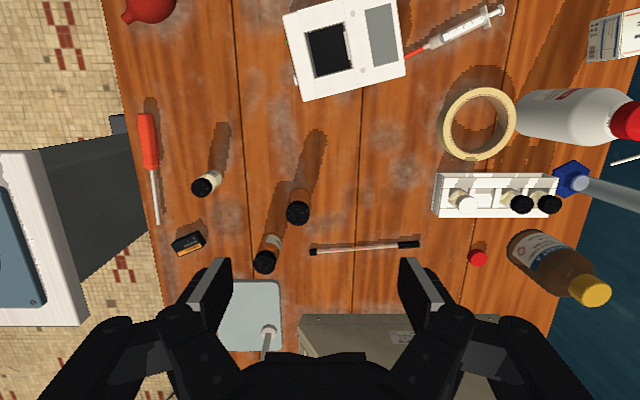

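The wrist view shows the black port at (329,50), with the LCD (back) to its right at (382,35). The target cap is at (297,213), the other amber cap at (264,262), and the clear cap at (202,187). I'll segment the port and cap.

```bash
python3 - <<'E'
from h import *
import pickle
c=pickle.load(open("w1.pkl","rb"));f=c["frame"]
def blob(m,seed):
    n,l,st,ce=cv2.connectedComponentsWithStats(m.astype(np.uint8));k=l[seed[1],seed[0]]
    cn=cv2.findContours((l==k).astype(np.uint8),cv2.RETR_EXTERNAL,cv2.CHAIN_APPROX_NONE)[0]
    return max(cn,key=len)[:,0].astype(float),ce[k],st[k]
g=f.max(2)
for t in(60,90,120):
    for s,z,nm in(((329,50),.051,"port"),((297,213),.072,"amber"),((202,187),.058,"clear")):
        m=(g<t) 
        p,ce,st=blob(m,s)
        P=np.array([plane(c,q,z)[:2] for q in p],np.float32)
        r=cv2.minAreaRect(P*1000);print(t,nm,ce,st,r,cv2.minEnclosingCircle(P*1000)[0:2] if nm!="port" else "")
p,ce,st=blob((f.min(2)>150),(365,60))
P=np.array([plane(c,q,.051)[:2] for q in p],np.float32);print("deck",cv2.minAreaRect(P*1000),st)
cv2.imwrite("pics/w1c.png",np.hstack([cv2.resize(f[0:110,275:415],(700,550),interpolation=cv2.INTER_NEAREST)]))
E
```

```text
60 port [328.65968254  49.78095238] [ 307   24   44   53 1575] ((595.318359375, 286.2021179199219), (40.74607467651367, 48.030967712402344), 13.942953109741211) 
60 amber [297.2866242  212.72823779] [286 200  24  26 471] ((556.5720825195312, 92.00602722167969), (34.120208740234375, 30.187015533447266), 75.22061920166016) ((556.904296875, 92.08396911621094), 17.662498474121094)
60 clear [201.04560261 187.17589577] [191 178  21  20 307] ((429.1349182128906, 122.33055877685547), (27.783220291137695, 23.752023696899414), 26.39989471435547) ((429.0713195800781, 122.75328826904297), 14.207789421081543)
90 port [327.93156342  49.83480826] [ 305   23   47   55 1695] ((594.724853515625, 285.9097595214844), (44.7623176574707, 48.37290954589844), 14.097167015075684) 
90 amber [297.21333333 212.35809524] [285 196  26  30 525] ((556.46484375, 93.04278564453125), (37.42992401123047, 31.337162017822266), 75.17565155029297) ((553.5052490234375, 94.88546752929688), 21.56730079650879)
90 clear [200.934375 187.365625] [191 178  21  20 320] ((429.1790466308594, 122.24079895019531), (28.40122413635254, 2
[... 154 characters left out ...]
 55 1750] ((594.5932006835938, 285.907470703125), (45.12416458129883, 48.79916000366211), 13.949251174926758) 
120 amber [402.01789958 318.71757769] [   37     0   603   400 66482] ((618.5026245117188, 42.09388732910156), (1016.1026000976562, 575.906005859375), 0.08242722600698471) ((618.8048095703125, -167.9062042236328), 513.9970092773438)
120 clear [200.96686747 187.34036145] [191 178  21  20 332] ((429.0501708984375, 121.95991516113281), (27.269582748413086, 26.26982879638672), 83.43087005615234) ((428.7262268066406, 122.51337432861328), 14.789877891540527)
deck ((612.1229248046875, 290.1770324707031), (131.11285400390625, 95.44802856445312), 13.89505672454834) [ 282    0  124  102 6290]
```

View pics/w1c.png

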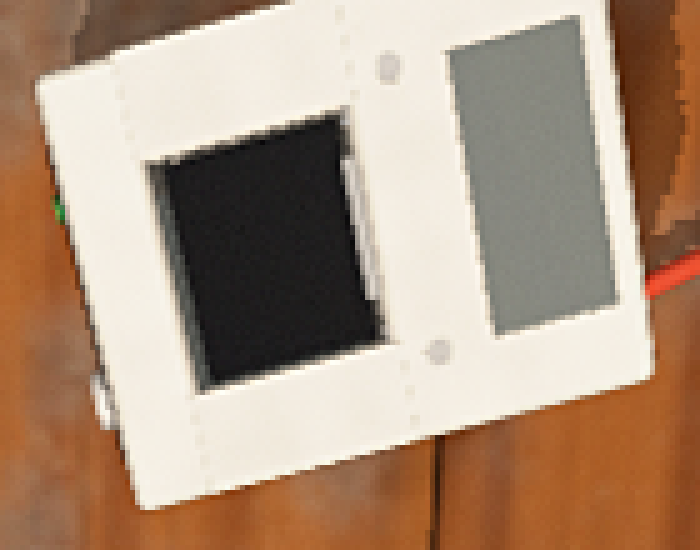

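The port's black region measures 45×48.8 mm against 46×50 given, so it checks out. Its centre is about (0.595, 0.286) and its yaw 0.243, which puts the well at about (0.592, 0.285). Now I'll hover over the amber vial and refine from near.

```bash
cat >> h.py <<'E'
def blob(m,seed):
    l=cv2.connectedComponentsWithStats(m.astype(np.uint8))[1]
    cn=cv2.findContours((l==l[seed[1],seed[0]]).astype(np.uint8),cv2.RETR_EXTERNAL,cv2.CHAIN_APPROX_NONE)[0]
    return max(cn,key=len)[:,0].astype(float)
def project(c,P):
    T=np.linalg.inv(np.array(c["world_from_camera"]));K=np.array([[c["fx"],0,c["cx"]],[0,c["fy"],c["cy"]],[0,0,1]])
    return cv2.projectPoints(np.array([P],float),cv2.Rodrigues(T[:3,:3])[0],T[:3,3],K,np.array(c["distortion"]))[0][0,0]
E
python3 - <<'E'
from h import *
bot.move_to([.557,.091,.18],quat(.243))
s=bot.get_state();print(s["time_s"],s["tool_pos"],s["joint_pos"])
c=bot.camera("wrist");f=c["frame"];cv2.imwrite("pics/w2.png",f)
sd=project(c,[.557,.091,.072]);print(sd)
for t in(45,60,75):
    p=blob(f.max(2)<t,sd.astype(int));P=np.array([plane(c,q,.072)[:2] for q in p],np.float32)*1000
    print(t,cv2.minEnclosingCircle(P),cv2.fitEllipse(P))
E
```

```text
1.675 [0.55822873 0.09086952 0.18070446] [-0.18614885  0.47765959 -0.07127874  1.82196821  0.04355284  0.84208503
 -0.03822635]
[314.56008367 202.05161107]
45 ((555.73486328125, 91.65313720703125), 17.046186447143555) ((555.387451171875, 91.37547302246094), (29.278648376464844, 33.49220275878906), 15.478591918945312)
60 ((555.73486328125, 91.65313720703125), 17.046186447143555) ((555.5098266601562, 91.41205596923828), (29.792530059814453, 33.47356414794922), 16.051244735717773)
75 ((555.92041015625, 91.31623840332031), 17.458271026611328) ((555.4729614257812, 91.27849578857422), (29.962167739868164, 34.140899658203125), 13.609729766845703)
```

View pics/w2.png

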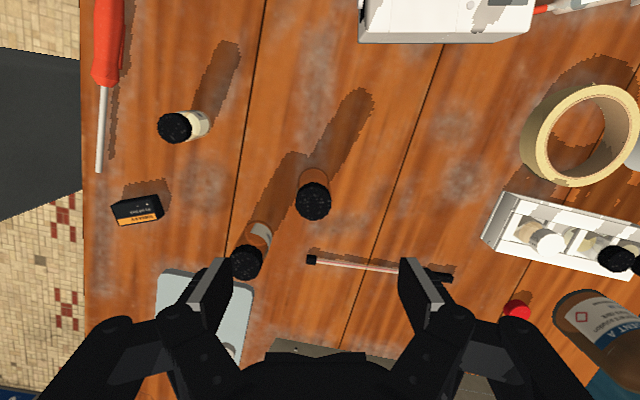

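The target cap is centred at (313,200), putting its axis at about (0.556, 0.091). It fits a circle of about 32 mm, and the neighbours are clear of the fingers. Next: descend, grasp, lift slightly and check.

```bash
python3 - <<'E'
from h import *
bot.servo_line([.556,.091,.067],v=.12,force_limit=8)
print(bot.get_state()["tool_pos"])
bot.grasp(40);bot.dwell(.2)
s=bot.get_state();print(s["time_s"],s["tool_pos"],s["finger_gap"],s["finger_force"])
bot.servo_line([.556,.091,.17],v=.12);bot.dwell(.2)
s=bot.get_state();print(s["time_s"],s["tool_pos"],s["finger_gap"],s["finger_force"],s["wrist_force"])
d=bot.camera("side")
u=project(d,[.556,.091,.13]).astype(int);print(u)
x,y=u-[50,45];cv2.imwrite("pics/d2.png",np.hstack([cv2.resize(d["frame"][y:y+90,x:x+100],None,fx=5,fy=5)]))
E
```

```text
[0.55666088 0.09115912 0.06772522]
3.5667 [0.55622493 0.09100575 0.06736931] 0.35591982817695766 39.15996110623382
4.775 [0.55555252 0.09088772 0.16926807] 0.35339283137244193 39.36372097101412 [ 0.3936166  -0.55475722 -0.45118751]
[297 151]
```

View pics/d2.png

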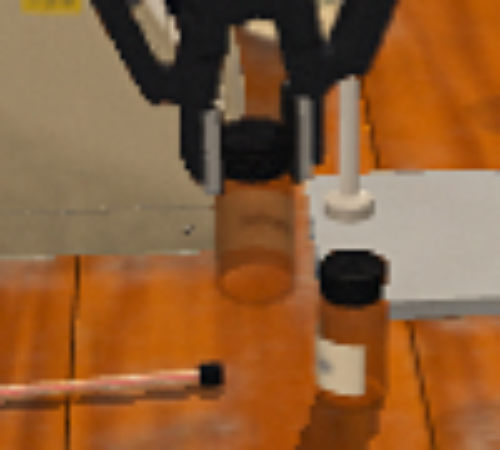

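The vial is held upright by its cap, with the fingertips near the cap's lower edge. I'll re-measure the port from nearby on the way over.

```bash
python3 - <<'E'
from h import *
bot.servo_line([.585,.19,.20],v=.2);bot.dwell(.2)
c=bot.camera("wrist");f=c["frame"];sd=project(c,[.595,.286,.051]).astype(int);print(sd)
for t in(60,90,120):
    p=blob(f.max(2)<t,sd);P=np.array([plane(c,q,.051)[:2] for q in p],np.float32)*1000
    print(t,cv2.minAreaRect(P))
x,y=np.maximum(sd-[80,70],0);cv2.imwrite("pics/w3.png",f[:300])
print(bot.get_state()["time_s"],bot.get_state()["tool_pos"])
E
```

```text
[354  88]
60 ((595.039306640625, 286.2127685546875), (40.336753845214844, 46.01752853393555), 13.890592575073242)
90 ((594.8744506835938, 286.5209655761719), (45.16922378540039, 48.43198776245117), 13.89240837097168)
120 ((594.897216796875, 286.10736083984375), (45.969181060791016, 49.30845642089844), 13.813355445861816)
5.7583 [0.58485426 0.18844835 0.19973171]
```

View pics/w3.png

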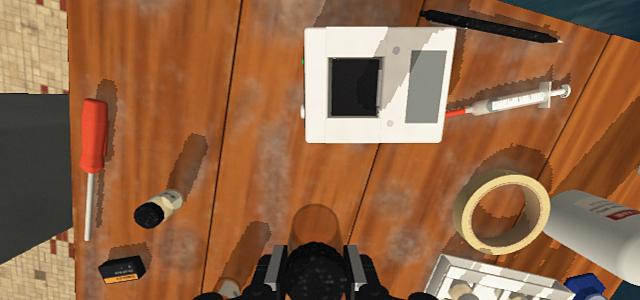

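The vial is in hand at (317,270). The port measures 46.0×49.3 mm and is centred at (0.5949, 0.2861), so the well is at about (0.592, 0.2854). Inserting with a force limit.

```bash
python3 - <<'E'
from h import *
X=[.5925,.2855]
def st(k):
    s=bot.get_state();print(k,round(s["time_s"],2),s["tool_pos"].round(4) if hasattr(s["tool_pos"],"round") else s["tool_pos"],np.round(s["wrist_force"],2),round(s["finger_force"],1))
    return s
bot.servo_line(X+[.17],v=.12);bot.dwell(.3);s=st("hover")
for z in(.13,.11,.095,.082,.0725):
    r=bot.servo_line(X+[z],v=.05,force_limit=12);s=st((z,r))
    if r:break
bot.dwell(.2);st("end")
c=bot.camera("side");u=project(c,[.6,.286,.07]).astype(int);x,y=u-[60,50]
cv2.imwrite("pics/d4.png",cv2.resize(c["frame"][y:y+100,x:x+120],None,fx=5,fy=5))
E
```

```text
hover 7.04 [0.5927 0.285  0.1702] [-0.5  -0.94 -0.27] 39.4
(0.13, False) 7.99 [0.5927 0.2857 0.1303] [0.58 0.18 0.01] 39.4
(0.11, False) 8.54 [0.5919 0.2853 0.1095] [-1.75  0.   -0.58] 39.5
(0.095, False) 8.99 [0.5919 0.2852 0.0943] [-1.53 -1.07 -0.63] 39.4
(0.082, False) 9.4 [0.5921 0.2853 0.0814] [-0.8  -0.76 -0.31] 39.4
(0.0725, True) 9.68 [0.5935 0.286  0.0727] [ 0.93 -0.32  5.09] 42.7
end 9.88 [0.5934 0.286  0.0727] [-0.1   0.07  5.42] 42.8
```

View pics/d4.png

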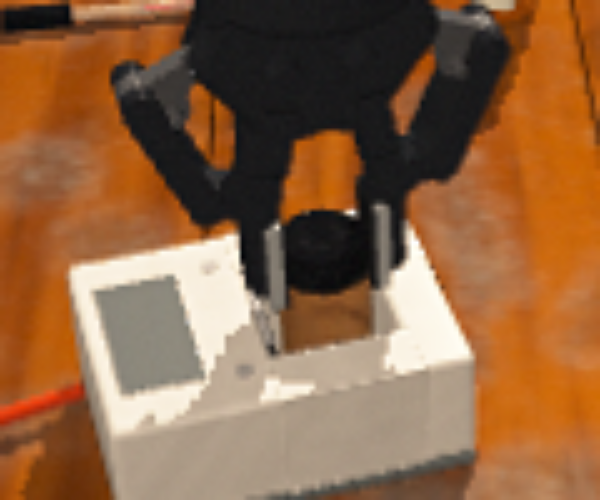

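The vial bottomed at TCP z = 0.0727 m, against 0.073 expected, and stands in the port with the flap open. Releasing, retreating straight up and checking.

```bash
python3 - <<'E'
from h import *
bot.open();bot.dwell(.2)
p=list(bot.get_state()["tool_pos"])
bot.servo_line([p[0],p[1],.20],v=.12);bot.dwell(.3)
s=bot.get_state();print(s["time_s"],s["wrist_force"],s["finger_gap"])
c=bot.camera("wrist");f=c["frame"];sd=project(c,[.592,.2854,.078]).astype(int)
q=blob(f.max(2)<60,sd);P=np.array([plane(c,a,.078)[:2] for a in q],np.float32)*1000
print(cv2.minEnclosingCircle(P),cv2.fitEllipse(P))
x,y=np.maximum(sd-[60,50],0);a=cv2.resize(f[y:y+100,x:x+80],(400,500))
c=bot.camera("side");u=project(c,[.6,.286,.06]).astype(int);x,y=u-[40,50]
cv2.imwrite("pics/e.png",np.hstack([a,cv2.resize(c["frame"][y:y+100,x:x+80],(400,500))]))
E
```

```text
12.225 [-0.12561781  0.71797762 -0.77886558] 1.0007398943620796
((594.4041137695312, 295.20172119140625), 27.683401107788086) ((595.1400146484375, 291.3177185058594), (35.770591735839844, 50.14888381958008), 156.198974609375)
```

View pics/e.png

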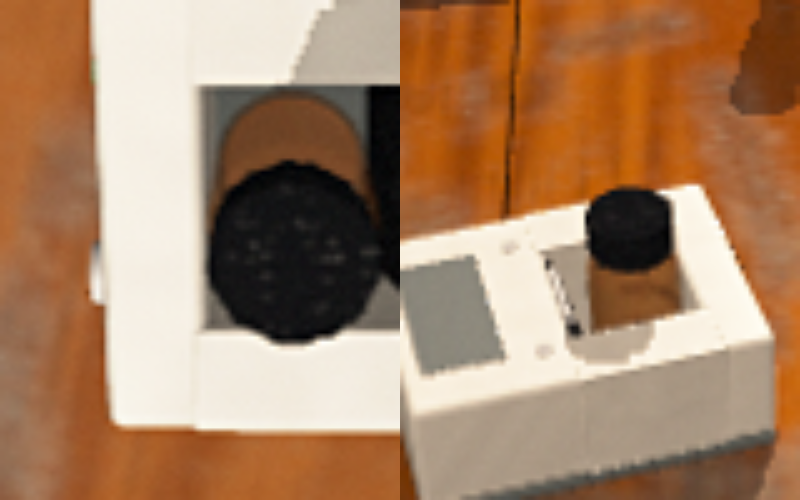

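The cap centre sits within a pixel of where the well predicts it, at about (297,250) in the crop against (300,250). The vial is upright and home with the flap held open against it, and the gripper is clear.

```bash
python3 -c "
from cell import bot
print(bot.sign_off())"
```

```text
the job is handed in; nothing more can be done
None
```

The job is handed in: the amber vial stands upright on the chamber floor with its cap sticking out, holding the flap open, and I never went near the clear vial; hand-in returned no verdict.

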